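Stack the cork flask rings on their storage post

ROBOT

A 7-joint arm with a two-finger parallel gripper is mounted at the origin on the work surface. World frame = base frame: x ahead of the robot, y to its left, z up, the work surface at z = 0. Lengths are in m, angles in rad, forces in N, time in s.
With the tool pointing down it reaches from about 0.425 to 0.925 m from the base axis. Payload 6.8 kg.
Tool frame: the origin (TCP) lies at the very end of the fingers, on their centre line; the grasp point (between the pads) lies 19 mm behind it (r.tcp_to_grasp is the distance from the TCP to the grasp point, in m); z points along the fingers, y is the line along which they close (so a half turn about z gives the same grasp; the last joint's range is limited). The gripper opens to 85 mm and grips with 20 to 120 N. Pads are 22 mm wide; open, the fingers measure 114 mm over their backs; the gripper's body (76 mm by 85 mm) begins 54 mm behind the grasp point. The pads swing forward as they close: fully open they stand 13 mm farther back than shut.
Start: joints at [-0.108, 0.477, 0.022, 1.555, -0.011, 1.109, -0.083], TCP at [0.675, 0, 0.231] pointing down, gripper open.
Joint ranges: [-2.96, 2.96], [-0.34, 2.1], [-1.41, 1.46], [0.24, 2.44], [-1.37, 4.51], [0.17, 1.92], [-2.96, 2.96]. Speed limits (rad/s): [2.39, 2.39, 3.14, 3.14, 3.14, 3.14, 3.14].

INTERFACE

Orientations are given as a rotation vector (axis times angle).
In Python, from bench import r gives the robot as it stands.
- The arm moves only by the tool step_arm, never from a script. Its argument "moves" is a list of rows, each a list of 7 numbers: the shift along the tool's x, y, z in mm, then the turn, a rotation vector about the tool's x, y, z in rad, then the finger opening in mm, from 0 to 85.4. A call has 1 to 8 rows; each row is the pose to reach, as a shift and turn from the pose commanded when the call began, along the tool's axes at that moment; what a row does not reach only later rows make up. A row lasts 1/10 s, in which the tool goes at most 50 mm and 8.59 degrees, less where a joint would pass 70% of its speed; a pose out of reach is approached as far as the arm can. A call with a gripper value outside its range is refused whole. The fingers move at their own pace and stop on an object; "grip_force" is the grip in N (left out, the last holds). Time passes only in rows, so rows that repeat a pose let the fingers close. It gives the time, the measured TCP pose, the force, the opening and the grip force at its end, in the units of the state.
- r.get_obs(): the state, without advancing time (a new reading comes with each control period).
- r.grab_frame(name): name is "scene" or "side" or "wrist"; returns a dict with "image" (384x512x3 uint8, red, green, blue), "depth" (384x512 float32, m along the optical axis (not along the pixel's ray), 0 where there is no reading), "mtx" (3x3 intrinsics, pixels), "rvec" (rotation vector, rad) and "tvec" (3), from world to camera coordinates, as OpenCV has them. Camera axes: x right, y down, z forward; pixel columns grow to the right and rows downward; lengths in m; the calibration is good to about 2 mm. The wrist camera is an equidistant fisheye: a pixel r from the principal point sees the ray r / f radians off the axis. A picture is of the moment at which its call begins.
- r.hand_in(): hands the job in; it is judged then, once.
The state is a dict: "clock": time; "joints": joint angles; "qvel": joint speeds; "tau": joint torques, N m; "tcp_pos": TCP position; "orientation": TCP orientation; "contact_force": force on the tool from outside, world axes, zero at the start; "moment": the same for the moment, N m; "grip_width": finger opening in m; "gripper_force": force on a finger pad.
Only numpy, scipy, OpenCV 4.12 (cv2) and the standard library are available. Lean on these libraries where they do the work, as an engineer would, in place of code of your own. Each camera call takes 0.05 s, during which the arm holds its last target. There are 200 camera calls.

TASK

The demonstration is over and the cork flask rings go back on their storage post. Thread the larger cork ring over the upright steel post so that it lies flat on the post's base, then thread the smaller cork ring over the post so that it lies flat on top of the larger one. The solid cork disc without a hole is not part of the set: leave it where it is.

Things in the scene. Friction and masses are not known exactly. Their poses are not given: they have to be found in the camera images.
- stand: Storage post, fixed to the table: a round dark steel base, 84 mm in diameter and 10 mm thick, with an upright bright steel rod, 14 mm in diameter, at its centre; the rounded tip of the rod is 71 mm above the table. Origin: centre of the base's underside, at table height, on the rod's axis; z points up along the rod.
- ring_large: Larger cork flask ring, loose, lying flat on the table: plain brown cork, outer diameter 64 mm, hole 34 mm in diameter right through, 22 mm high, 20 to 45 g. Origin: centre of its underside, on the hole's axis; z up. Round, so it can be gripped across its outside in any direction.
- ring_small: Smaller cork flask ring, loose, lying flat on the table: plain brown cork, outer diameter 50 mm, hole 34 mm in diameter right through, 22 mm high, 12 to 26 g. Origin: centre of its underside, on the hole's axis; z up. Round, so it can be gripped across its outside in any direction.
- cork_disc: Solid cork disc without a hole, loose, lying flat on the table, 58 mm in diameter, 22 mm high: not to be used. Origin: centre of its underside; z up. It and a small open glass beaker (48 mm wide, 55 mm high) share the places of the rings at random. Other small things of up to 60 mm height stand about them, and a conical flask 135 mm high at the far right.
Things that resemble listed ones, but are neither listed nor needed, are in the scene too. What is shaped like the ring_large but green is not meant.

How it is judged:
By the outcome, as a careful person would: the job done as asked, in the order asked, and still so for the second after the job is handed in, with the robot touching nothing.
It also fails if it takes over 54 s, if anything falls off the work surface, if the arm or the gripper's body presses on something with over 40 N, if the wrist force passes 120 N, or if a joint passes its speed limit or range.

## Working session

There is one attempt and no reset: what is moved stays moved. The work goes in short steps, Python scripts to look and compute and a tool call to move; the robot and the scene stay as the last step left them, time stands still between calls to the robot, and variables do not carry over. Pictures are saved under pics/ and viewed, at most 10 in all, crops included, and the job is handed in when it is done.

Besides the shell and the picture viewer there is one more tool, called after ">>>" in YAML: its name, and indented under it one key for each argument. step_arm: Moves the arm, as the interface text tells. Its arguments: {"type":"object","properties":{"moves":{"type":"array","items":{"type":"array","items":{"type":"number"}}},"grip_force":{"type":"number"}},"required":["moves"]}

```bash
mkdir -p pics
cat > h.py <<'E'
import numpy as np, cv2
from bench import r
def grab(n,save=None):
    f=r.grab_frame(n)
    if save: cv2.imwrite('pics/'+save,f['image'][:,:,::-1])
    return f
def world(f):
    """per-pixel world points (pinhole cams)"""
    K=f['mtx'];d=f['depth'];R=cv2.Rodrigues(np.array(f['rvec'],float))[0];t=np.array(f['tvec'],float).ravel()
    v,u=np.mgrid[:d.shape[0],:d.shape[1]]
    c=np.stack([(u-K[0,2])/K[0,0]*d,(v-K[1,2])/K[1,1]*d,d],-1)
    return (c-t)@R
E
python3 - <<'E'
from h import *
a=grab('scene');b=grab('side')
cv2.imwrite('pics/a.png',np.vstack([a['image'],b['image']])[:,:,::-1][:, :] if 0 else cv2.resize(np.hstack([a['image'],b['image']])[:,:,::-1],(800,300)))
cv2.imwrite('pics/scene.png',cv2.resize(a['image'][:,:,::-1],(800,600)))
np.savez('a.npz',**a);np.savez('b.npz',**b)
for f in(a,b):
  R=cv2.Rodrigues(np.array(f['rvec'],float))[0];print(-R.T@np.array(f['tvec']).ravel(),R[2])
E
```

```text
[ 1.17552256 -0.22271075  0.49431734] [-0.8154459   0.24715932 -0.52341213]
[0.17674745 0.61845988 0.53082726] [ 0.36933674 -0.74541754 -0.55492618]
```

View pics/scene.png

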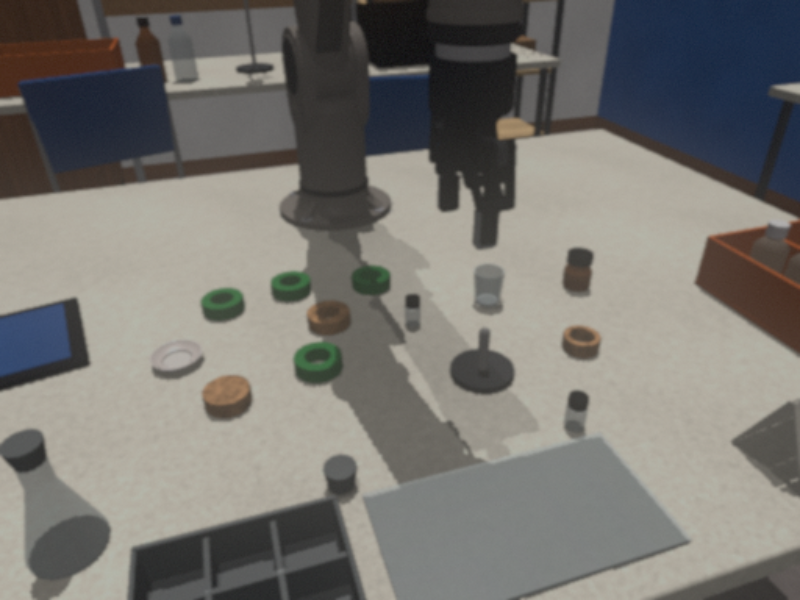

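View pics/a.png

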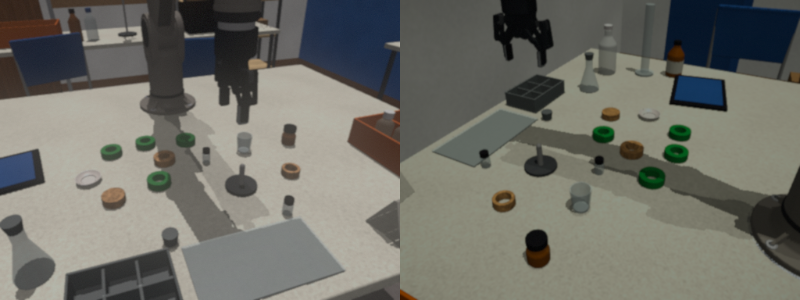

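The large brown ring is at (328,316) in the 800x600 scene view. The small ring is at (581,340), the post base at (483,370), the disc at (227,395), and the green rings are decoys. Next I measure these in both cameras.

```bash
cat >> h.py <<'E'
from scipy.optimize import least_squares
def circ(P,R=None):
    """fit circle centre (and radius) to top-face points using hull outline"""
    h=cv2.convexHull(P[:,:2].astype(np.float32))[:,0]
    (c,rad)=cv2.minEnclosingCircle(h)
    g=lambda p:np.hypot(*(h-p[:2]).T)-p[2]
    s=least_squares(g,[*c,rad],loss='soft_l1',f_scale=.001)
    return s.x
E
python3 - <<'E'
from h import *
px={'a':dict(L=(210,202),S=(372,218),stand=(309,237),disc=(145,253)),'b':dict(L=(297,191),S=(133,256),stand=(179,209),disc=(270,146))}
for n in 'ab':
  f=dict(np.load(n+'.npz'));W=world(f);I=f['image'];hsv=cv2.cvtColor(I,cv2.COLOR_RGB2HSV)
  for k,(u,v) in px[n].items():
    w=np.s_[v-32:v+32,u-36:u+36];P=W[w].reshape(-1,3);H=hsv[w].reshape(-1,3);ok=f['depth'][w].ravel()>0
    if k=='stand':
      m=ok&(P[:,2]>.006)&(P[:,2]<.014)&(H[:,2]<110)
      rod=P[ok&(P[:,2]>.03)&(P[:,2]<.08)]
      print(n,'rod',len(rod),np.median(rod,0) if len(rod) else'',rod[:,2].max() if len(rod) else '')
    else: m=ok&(H[:,0]<22)&(H[:,1]>70)&(P[:,2]>.016)&(P[:,2]<.028)
    Q=P[m]
    q=Q-np.median(Q,0);Q=Q[np.hypot(q[:,0],q[:,1])<.055]
    x=circ(Q);print(n,k,len(Q),'zmed',np.median(Q[:,2]).round(4),'c',x.round(4),'mean',((Q.min(0)+Q.max(0))/2).round(4),np.ptp(Q,axis=0).round(3))
print(r.get_obs()['tcp_pos'],r.get_obs()['orientation'])
E
```

```text
a L 282 zmed 0.0222 c [ 0.4353 -0.1063  0.03  ] mean [ 0.4351 -0.1061  0.0205] [0.061 0.059 0.009]
a S 165 zmed 0.0219 c [0.6079 0.2083 0.0237] mean [0.6088 0.209  0.0203] [0.047 0.049 0.008]
a rod 133 [0.61838636 0.05598727 0.05270426] 0.07251550045516347
a stand 781 zmed 0.0104 c [0.6155 0.0578 0.041 ] mean [0.615  0.0578 0.0099] [0.083 0.082 0.008]
a disc 476 zmed 0.0226 c [ 0.5684 -0.2605  0.0274] mean [ 0.5673 -0.2602  0.0206] [0.056 0.054 0.009]
b L 366 zmed 0.0212 c [ 0.4292 -0.1039  0.0318] mean [ 0.4289 -0.1041  0.0201] [0.062 0.065 0.008]
b S 338 zmed 0.0212 c [0.6019 0.211  0.0244] mean [0.602  0.2114 0.0199] [0.048 0.05  0.008]
b rod 139 [0.6068108  0.06403926 0.05242192] 0.07123488636468424
b stand 808 zmed 0.0096 c [0.6094 0.0607 0.0416] mean [0.609  0.0603 0.0095] [0.082 0.085 0.007]
b disc 237 zmed 0.0211 c [ 0.5623 -0.2578  0.0285] mean [ 0.5624 -0.2578  0.0197] [0.056 0.058 0.007]
[ 6.74478975e-01 -2.93524798e-05  2.30419592e-01] [-2.22067740e+00 -2.22069907e+00  1.96547083e-03]
```

Run:
```python
from h import *
A=[]
for n,s in(('a',(-.003,.0013,0)),('b',(.003,-.0013,0))):
  f=dict(np.load(n+'.npz'));W=world(f)[f['depth']>0]+s;A.append(W)
W=np.vstack(A);W=W[(W[:,2]>.008)&(W[:,2]<.07)]
for nm,c in(('L',(.432,-.105)),('S',(.605,.210))):
  d=W[:,:2]-c
  for t in range(-90,90,15):
    th=np.radians(t);u=d@[np.cos(th),np.sin(th)];v=d@[-np.sin(th),np.cos(th)]
    m=(abs(v)<.016)&(abs(u)>.037)&(abs(u)<.064)
    print(nm,t,m.sum(),end='; ')
  print()
d=W[:,:2]-(.432,-.105);rr=np.hypot(*d.T);k=(rr>.037)&(rr<.09)
a=np.degrees(np.arctan2(d[k,1],d[k,0]))//15*15
for q in np.unique(a):
  print(int(q),(a==q).sum(),rr[k][a==q].min().round(3))
```

```text
L -90 0; L -75 0; L -60 0; L -45 0; L -30 0; L -15 0; L 0 0; L 15 0; L 30 0; L 45 0; L 60 0; L 75 0; 
S -90 0; S -75 0; S -60 0; S -45 0; S -30 0; S -15 0; S 0 0; S 15 0; S 30 0; S 45 0; S 60 0; S 75 0; 
-180 13 0.087
-165 40 0.086
-45 16 0.081
-30 130 0.076
-15 75 0.075
```

>>> step_arm:
  moves:
    - [-105,-242,110,0,0,0,85]
    - [-105,-242,110,0,0,0,85]
    - [-105,-242,110,0,0,0,85]
    - [-105,-242,110,0,0,0,85]
    - [-105,-242,110,0,0,0,85]
    - [-105,-242,110,0,0,0,85]
    - [-105,-242,110,0,0,0,85]
    - [-105,-242,110,0,0,0,85]
  grip_force: 25

```text
clock: 0.9
tcp_pos: [0.4327, -0.1052, 0.1212]
orientation: [-2.222, -2.22, 0.0]
contact_force: [0.7, 0.5, -0.4]
grip_width: 0.0849
gripper_force: 0.0
```

```bash
cat >> h.py <<'E'
def world_fish(f):
    K=f['mtx'];d=f['depth'];R=cv2.Rodrigues(np.array(f['rvec'],float))[0];t=np.array(f['tvec'],float).ravel()
    v,u=np.mgrid[:d.shape[0],:d.shape[1]]
    x=(u-K[0,2])/K[0,0];y=(v-K[1,2])/K[1,1];th=np.hypot(x,y);s=np.tan(np.minimum(th,1.5))/np.maximum(th,1e-9)
    return (np.stack([x*s*d,y*s*d,d],-1)-t)@R
E
python3 - <<'E'
from h import *
f=grab('wrist','w1.png');W=world_fish(f);hsv=cv2.cvtColor(f['image'],cv2.COLOR_RGB2HSV)
m=(f['depth']>0)&(hsv[...,0]<22)&(hsv[...,1]>70)&(W[...,2]>.016)&(W[...,2]<.028)&(np.hypot(W[...,0]-.432,W[...,1]+.105)<.05)
Q=W[m];print(len(Q))
if len(Q)>20: print(circ(Q),(Q.min(0)+Q.max(0))/2,np.ptp(Q,axis=0),np.median(Q[:,2]))
print(r.get_obs()['tcp_pos'])
E
```

```text
2966
[ 0.43368664 -0.10476172  0.03144424] [ 0.43354339 -0.1047504   0.02051053] [0.06321026 0.06283164 0.00891382] 0.022466034290609185
[ 0.43410783 -0.10479325  0.12169146]
```

View pics/w1.png

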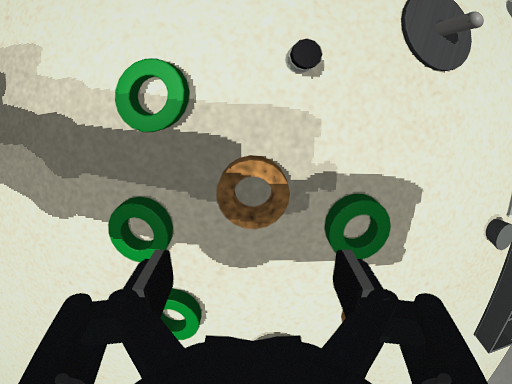

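Wrist view: the brown ring is centred at (253,192) and measures (0.434,-0.105), radius 31 mm, top at 22 mm, so it is directly below the TCP. The green rings at (142,228) and (357,227) are clear of the finger paths. Descending.

>>> step_arm:
  moves:
    - [0,0,50,0,0,0,85]
    - [0,0,90,0,0,0,85]
    - [0,0,112,0,0,0,85]
    - [0,0,112,0,0,0,85]
    - [0,0,112,0,0,0,55]
    - [0,0,112,0,0,0,55]
    - [0,0,112,0,0,0,55]
    - [0,0,112,0,0,0,55]
  grip_force: 25

```text
clock: 1.75
tcp_pos: [0.4348, -0.1048, 0.011]
orientation: [2.219, 2.22, 0.004]
contact_force: [-1.0, 1.2, 8.5]
grip_width: 0.0624
gripper_force: 27.4
```

>>> step_arm:
  moves:
    - [0,0,-20,0,0,0,55]
    - [0,0,-60,0,0,0,55]
    - [0,0,-105,0,0,0,55]
    - [0,0,-105,0,0,0,55]

```text
clock: 2.15
tcp_pos: [0.4372, -0.1057, 0.1202]
orientation: [2.216, 2.214, 0.012]
contact_force: [0.6, 0.2, -0.2]
grip_width: 0.0628
gripper_force: 27.6
```

Run:
```python
from h import *
o=r.get_obs();print(o['tcp_pos'],o['grip_width'],o['gripper_force'],o['contact_force'])
f=grab('wrist','w2.png');W=world_fish(f);hsv=cv2.cvtColor(f['image'],cv2.COLOR_RGB2HSV)
m=(f['depth']>0)&(hsv[...,0]<22)&(hsv[...,1]>70)&(W[...,2]>.06)&(np.hypot(W[...,0]-.4335,W[...,1]+.105)<.05)
Q=W[m];top=np.percentile(Q[:,2],90);print(len(Q),top,np.percentile(Q[:,2],[1,5,50]));Q=Q[Q[:,2]>top-.006]
print(circ(Q),(Q.min(0)+Q.max(0))/2,np.ptp(Q,axis=0))
m=(f['depth']>0)&(W[...,2]>.006)&(W[...,2]<.014)&(hsv[...,2]<110)&(np.hypot(W[...,0]-.612,W[...,1]-.059)<.05)
Q=W[m];print('stand',len(Q),circ(Q) if len(Q)>20 else '')
```

```text
[ 0.43723497 -0.10571795  0.12020423] 0.06281460714802178 27.626349991187453 [ 0.61481498  0.2407941  -0.19393505]
9247 0.13220464215912944 [0.1124409  0.11580731 0.1312215 ]
[ 0.43815707 -0.1058236   0.03178032] [ 0.44439677 -0.10574676  0.16059423] [0.07591468 0.06331494 0.06876894]
stand 3426 [0.61302142 0.05918821 0.04141587]
```

View pics/w2.png

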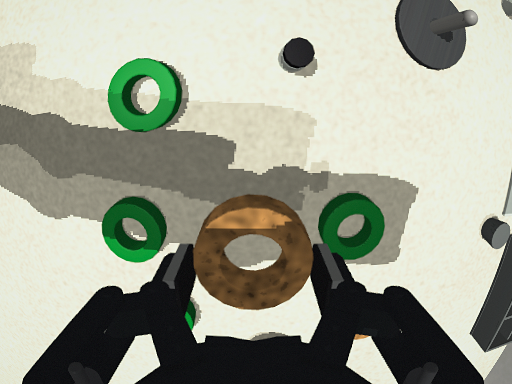

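Ring held level, its bottom about 10 mm below the TCP. Post at (0.613,0.059). Moving over it.

>>> step_arm:
  moves:
    - [40,43,-5,0,0,0,55]
    - [75,80,-5,0,0,0,55]
    - [108,115,-5,0,0,0,55]
    - [140,148,-5,0,0,0,55]
    - [160,170,-5,0,0,0,55]
    - [165,177,-5,0,0,0,55]
    - [165,177,-5,0,0,0,55]
    - [165,177,-5,0,0,0,55]

```text
clock: 3.0
tcp_pos: [0.6087, 0.0584, 0.1186]
orientation: [-2.222, -2.22, 0.004]
contact_force: [0.2, 0.0, 0.2]
grip_width: 0.0624
gripper_force: 27.6
```

```bash
cat > look.py <<'E'
from h import *
import sys
def look(name,R):
    o=r.get_obs();p=np.array(o['tcp_pos']);print('tcp',p.round(4),np.round(o['orientation'],3),round(o['grip_width'],4),round(o['gripper_force'],1),np.round(o['contact_force'],1))
    f=grab('wrist',name);W=world_fish(f);hsv=cv2.cvtColor(f['image'],cv2.COLOR_RGB2HSV);ok=f['depth']>0
    near=np.hypot(W[...,0]-p[0],W[...,1]-p[1])
    Q=W[ok&(hsv[...,0]<22)&(hsv[...,1]>70)&(near<.045)&(abs(W[...,2]-p[2]-.012)<.025)]
    if len(Q)>50:
        top=np.median(Q[:,2]);Q=Q[abs(Q[:,2]-top)<.005];print('ring',len(Q),'top',top.round(4),'c',circ(Q).round(4))
    g=np.hypot(W[...,0]-.613,W[...,1]-.059)
    Q=W[ok&(abs(W[...,2]-.01)<.004)&(hsv[...,2]<110)&(g<.05)]
    if len(Q)>50:print('base',len(Q),circ(Q).round(4))
    Q=W[ok&(W[...,2]>.035)&(W[...,2]<.073)&(g<.02)]
    if len(Q)>5:print('rod',len(Q),np.median(Q,0).round(4),Q[:,2].max().round(4))
look(sys.argv[1],0)
E
python3 look.py w3.png
```

```text
tcp [0.6087 0.0584 0.1186] [-2.222 -2.22   0.004] 0.0624 27.6 [0.2 0.  0.2]
ring 7454 top 0.1295 c [0.6098 0.0583 0.0318]
base 4197 [0.6147 0.0603 0.0414]
rod 20 [0.6144 0.066  0.0367] 0.0394
```

View pics/w3.png

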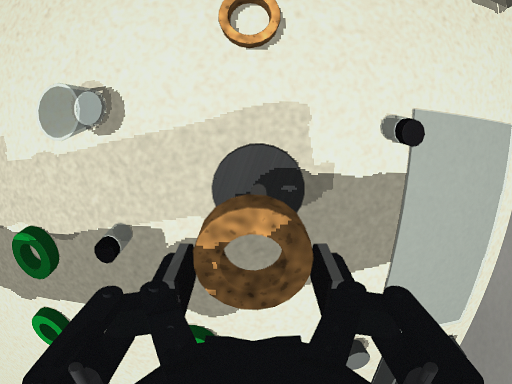

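The ring is about 4 mm short in x and 1.5 mm in y. I correct that and descend partway.

>>> step_arm:
  moves:
    - [1.5,4,0,0,0,0,55]
    - [1.5,4,0,0,0,0,55]
    - [1.5,4,20,0,0,0,55]
    - [1.5,4,40,0,0,0,55]
    - [1.5,4,55,0,0,0,55]
    - [1.5,4,55,0,0,0,55]

```text
clock: 3.65
tcp_pos: [0.6122, 0.0609, 0.0622]
orientation: [-2.22, -2.219, 0.005]
contact_force: [-1.5, -1.0, -1.0]
grip_width: 0.0629
gripper_force: 27.6
```

```bash
python3 look.py w4.png
python3 - <<'E'
from h import *
a=grab('scene')['image'][170:270,250:370,::-1];b=grab('side')['image'][150:250,120:240,::-1];w=cv2.imread('pics/w4.png')[140:340,160:360]
cv2.imwrite('pics/p4.png',np.hstack([cv2.resize(a,(300,250)),cv2.resize(b,(300,250)),cv2.resize(w,(200,250))]))
E
```

```text
tcp [0.6122 0.0609 0.0622] [-2.22  -2.219  0.005] 0.0629 27.6 [-1.5 -1.  -1. ]
ring 7484 top 0.0732 c [0.6134 0.0606 0.0319]
base 4605 [0.6144 0.0604 0.0412]
rod 2414 [0.6141 0.0523 0.0662] 0.073
```

View pics/p4.png

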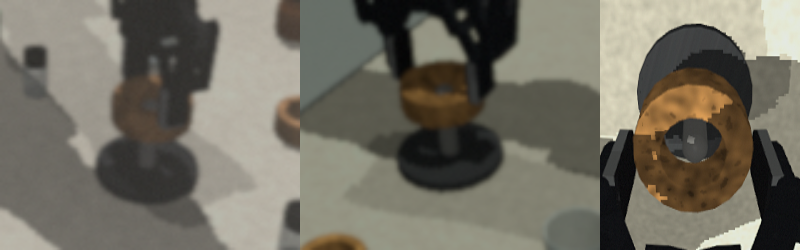

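All three views show the rod inside the hole and centred. I lower to just above the base and release.

>>> step_arm:
  moves:
    - [0,0,20,0,0,0,55]
    - [0,0,36,0,0,0,55]
    - [0,0,39,0,0,0,55]
    - [0,0,39,0,0,0,55]

```text
clock: 4.2
tcp_pos: [0.6137, 0.0614, 0.0249]
orientation: [-2.221, -2.221, 0.001]
contact_force: [0.0, -0.7, -0.4]
grip_width: 0.0632
gripper_force: 27.6
```

```bash
python3 look.py w5.png
```

```text
tcp [0.6137 0.0614 0.0249] [-2.221e+00 -2.221e+00  1.000e-03] 0.0632 27.6 [ 0.  -0.7 -0.4]
ring 6721 top 0.0359 c [0.6147 0.0613 0.0318]
base 4104 [0.6144 0.0619 0.0402]
rod 2404 [0.6131 0.0637 0.0513] 0.0724
```

>>> step_arm:
  moves:
    - [0,0,3,0,0,0,55]
    - [0,0,3,0,0,0,55]
    - [0,0,3,0,0,0,85]
    - [0,0,3,0,0,0,85]
    - [0,0,3,0,0,0,85]
    - [0,0,-30,0,0,0,85]
    - [0,0,-75,0,0,0,85]
    - [0,0,-110,0,0,0,85]

```text
clock: 5.05
tcp_pos: [0.6144, 0.0615, 0.1374]
orientation: [2.221, 2.221, 0.001]
contact_force: [-0.4, 0.4, -0.1]
grip_width: 0.0851
gripper_force: 0.0
```

Moving on to the small ring at about (0.606,0.210): dy +149, dx −8.

>>> step_arm:
  moves:
    - [45,-3,0,0,0,0,85]
    - [90,-6,5,0,0,0,85]
    - [130,-8,10,0,0,0,85]
    - [149,-8,15,0,0,0,85]
    - [149,-8,15,0,0,0,85]
    - [149,-8,15,0,0,0,85]

```text
clock: 5.65
tcp_pos: [0.6061, 0.2094, 0.12]
orientation: [2.221, 2.221, -0.002]
contact_force: [0.1, -1.2, -0.1]
grip_width: 0.0852
gripper_force: 0.0
```

Run:
```python
from h import *
o=r.get_obs();print(o['tcp_pos'],o['orientation'])
f=grab('wrist','w6.png');W=world_fish(f);hsv=cv2.cvtColor(f['image'],cv2.COLOR_RGB2HSV)
co=(f['depth']>0)&(hsv[...,0]<22)&(hsv[...,1]>70)
Q=W[co&(W[...,2]>.017)&(W[...,2]<.027)&(np.hypot(W[...,0]-.605,W[...,1]-.21)<.045)];print('S',len(Q),circ(Q),np.median(Q[:,2]))
f=grab('scene','s6.png');W=world(f);hsv=cv2.cvtColor(f['image'],cv2.COLOR_RGB2HSV)
co=(f['depth']>0)&(hsv[...,0]<22)&(hsv[...,1]>70)
Q=W[co&(W[...,2]>.026)&(W[...,2]<.038)&(np.hypot(W[...,0]-.615,W[...,1]-.06)<.05)];print('L',len(Q),circ(Q),np.median(Q[:,2]))
i=f['image'][170:270,250:420,::-1];w=cv2.imread('pics/w6.png')
cv2.imwrite('pics/p6.png',np.hstack([cv2.resize(i,(400,300)),cv2.resize(w,(400,300))]))
```

```text
[0.6060995  0.2093577  0.11999861] [ 2.22131854e+00  2.22060256e+00 -1.90233028e-03]
S 1391 [0.60699592 0.21048848 0.02440148] 0.022365331801559016
L 333 [0.61784585 0.0582031  0.02964031] 0.03218513590665832
```

View pics/p6.png

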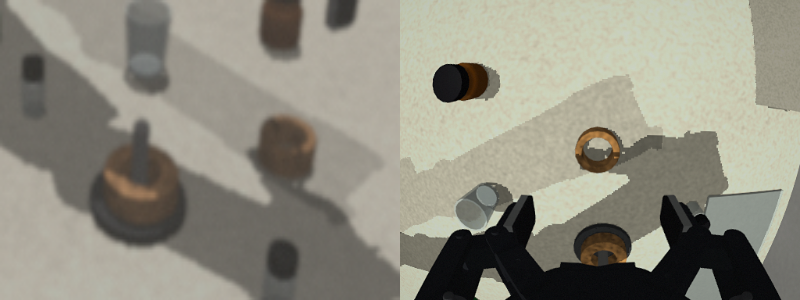

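The large ring lies flat on the base (top at 32 mm) around the rod. The small ring is directly below the tool, so I grasp it.

>>> step_arm:
  moves:
    - [1,1,50,0,0,0,85]
    - [1,1,90,0,0,0,85]
    - [1,1,108,0,0,0,85]
    - [1,1,108,0,0,0,85]
    - [1,1,108,0,0,0,40]
    - [1,1,108,0,0,0,40]
    - [1,1,108,0,0,0,40]
    - [1,1,108,0,0,0,40]
  grip_force: 25

```text
clock: 6.55
tcp_pos: [0.6086, 0.2115, 0.0147]
orientation: [2.221, 2.22, 0.004]
contact_force: [0.1, -0.7, 6.1]
grip_width: 0.0482
gripper_force: 24.8
```

>>> step_arm:
  moves:
    - [0,0,0,0,0,0,40]
    - [0,0,0,0,0,0,40]
    - [0,0,-40,0,0,0,40]
    - [0,0,-85,0,0,0,40]
    - [0,0,-108,0,0,0,40]
    - [0,0,-108,0,0,0,40]
    - [0,0,-108,0,0,0,40]

```text
clock: 7.25
tcp_pos: [0.6075, 0.2117, 0.1218]
orientation: [2.221, 2.221, 0.004]
contact_force: [-1.2, 0.3, -0.0]
grip_width: 0.0485
gripper_force: 25.8
```

```bash
python3 look.py w7.png
```

```text
tcp [0.6075 0.2117 0.1218] [2.221 2.221 0.004] 0.0485 25.8 [-1.2  0.3 -0. ]
ring 3582 top 0.1285 c [0.6087 0.2104 0.0249]
base 909 [0.6141 0.0608 0.0413]
rod 104 [0.6134 0.0655 0.0408] 0.0489
```

>>> step_arm:
  moves:
    - [-40,2,0,0,0,0,40]
    - [-80,4,0,0,0,0,40]
    - [-115,5,0,0,0,0,40]
    - [-140,5,0,0,0,0,40]
    - [-150,5,0,0,0,0,40]
    - [-150,5,0,0,0,0,40]
    - [-150,5,0,0,0,0,40]

```text
clock: 8.0
tcp_pos: [0.6117, 0.0634, 0.1198]
orientation: [-2.219, -2.222, -0.0]
contact_force: [-0.1, -0.3, -0.0]
grip_width: 0.0482
gripper_force: 25.8
```

```bash
python3 look.py w8.png
```

```text
tcp [0.6117 0.0634 0.1198] [-2.219 -2.222 -0.   ] 0.0482 25.8 [-0.1 -0.3 -0. ]
ring 3574 top 0.1266 c [0.6128 0.0625 0.0247]
base 2186 [0.6146 0.0604 0.0413]
rod 104 [0.6146 0.0656 0.0427] 0.0517
```

Correct by (−2, +1.5) mm and descend past the tip.

>>> step_arm:
  moves:
    - [-2,1.5,0,0,0,0,40]
    - [-2,1.5,0,0,0,0,40]
    - [-2,1.5,20,0,0,0,40]
    - [-2,1.5,40,0,0,0,40]
    - [-2,1.5,52,0,0,0,40]
    - [-2,1.5,52,0,0,0,40]

```text
clock: 8.65
tcp_pos: [0.6122, 0.0598, 0.0666]
orientation: [-2.219, -2.221, 0.004]
contact_force: [-0.8, 0.2, -0.3]
grip_width: 0.0482
gripper_force: 25.9
```

```bash
python3 look.py w9.png
```

```text
tcp [0.6122 0.0598 0.0666] [-2.219 -2.221  0.004] 0.0482 25.9 [-0.8  0.2 -0.3]
ring 3599 top 0.0733 c [0.6133 0.0588 0.0247]
base 2637 [0.6144 0.0603 0.0413]
rod 1977 [0.614  0.0493 0.066 ] 0.073
```

View pics/w9.png

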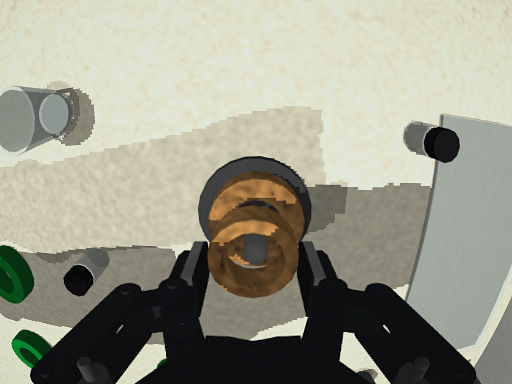

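The rod tip (255,248) is inside the hole of the small ring. I lower the remaining ~19 mm, release and retreat.

>>> step_arm:
  moves:
    - [0,1,10,0,0,0,40]
    - [0,1,18,0,0,0,40]
    - [0,1,18,0,0,0,40]
    - [0,1,18,0,0,0,85]
    - [0,1,18,0,0,0,85]
    - [0,1,18,0,0,0,85]
    - [0,1,18,0,0,0,85]
    - [0,1,-20,0,0,0,85]

```text
clock: 9.5
tcp_pos: [0.6108, 0.0591, 0.0843]
orientation: [-2.217, -2.218, 0.012]
contact_force: [-1.9, -0.5, 0.6]
grip_width: 0.0849
gripper_force: 0.0
```

>>> step_arm:
  moves:
    - [0,0,-45,0,0,0,85]
    - [0,0,-90,0,0,0,85]
    - [0,-50,-110,0,0,0,85]
    - [0,-100,-110,0,0,0,85]
    - [0,-120,-110,0,0,0,85]
    - [0,-120,-110,0,0,0,85]
    - [0,-120,-110,0,0,0,85]

```text
clock: 10.2
tcp_pos: [0.4949, 0.0596, 0.1989]
orientation: [2.221, 2.221, 0.002]
contact_force: [-0.1, 0.6, 0.0]
grip_width: 0.0854
gripper_force: 0.0
```

Run:
```python
from h import *
ims=[]
for n,c,b in(('scene',(.6175,.058),(160,260,250,370)),('side',(.611,.062),(150,250,120,240))):
  f=grab(n);W=world(f);hsv=cv2.cvtColor(f['image'],cv2.COLOR_RGB2HSV)
  Q=W[(f['depth']>0)&(hsv[...,0]<22)&(hsv[...,1]>70)&(np.hypot(W[...,0]-c[0],W[...,1]-c[1])<.05)]
  for lo,hi in((.029,.035),(.05,.058)):
    q=Q[(Q[:,2]>lo)&(Q[:,2]<hi)];print(n,len(q),circ(q).round(4) if len(q)>10 else '',np.median(q[:,2]))
  ims.append(cv2.resize(f['image'][b[0]:b[1],b[2]:b[3],::-1],(400,334)))
cv2.imwrite('pics/end.png',np.hstack(ims))
```

```text
scene 163 [0.6173 0.0591 0.0299] 0.03230808201274381
scene 149 [0.6168 0.0568 0.0232] 0.05391131488612858
side 223 [0.6098 0.0632 0.0313] 0.031608299633321416
side 188 [0.6099 0.0593 0.0246] 0.05311813861338717
```

View pics/end.png

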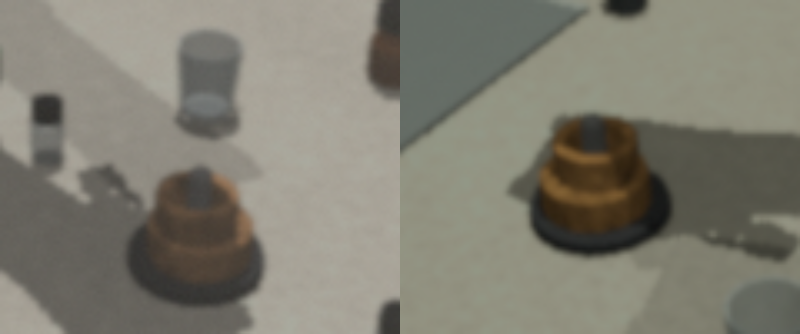

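Both rings lie flat on the post: the tops measure 32 and 54 mm, as they should.

```bash
python3 -c "
from bench import r
print(r.hand_in())"
```

```text
the job is handed in; nothing more can be done
None
```

The job is handed in: the larger cork ring lies flat on the post's base with the smaller one flat on top of it, the solid disc was never touched, and the last move ended at 10.2 s of the 54 s allowed.

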